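# Stretch a hold-down spring across the shaker's heat block

## Robot

A 7-joint arm with a two-finger parallel gripper is mounted at the origin on a cart in front of the work surface, level with it; the furniture and walls round the work are solid. World frame = base frame: x ahead of the robot, y to its left, z up, the work surface at z = 0. Lengths are in m, angles in rad, forces in N, time in s.
With the tool pointing down it reaches from about 0.4 to 0.85 m from the base axis. Payload 4.5 kg.
Tool frame: the origin (TCP) lies on the centre line of the jaws, within the pads' length; the fingertips stand 17 mm ahead of it and the grasp point (between the pads) lies 2 mm behind it (r.tip_reach is the distance from the TCP to the fingertips, in m); z points along the fingers, y is the line along which they close (so a half turn about z gives the same grasp; the last joint's range is limited). The gripper opens to 88 mm and grips with 3 to 60 N. Pads are 18 mm wide; open, the fingers measure 123 mm over their backs; the gripper's body (75 mm by 187 mm) begins 45 mm behind the grasp point.
Start: joints at [1.353, 0.689, -0.195, 1.565, 0.157, 0.902, -0.215], TCP at [0.156, -0.605, 0.256] pointing down, gripper open.
Joint ranges: [-3.01, 3.01], [-0.46, 2.08], [-1.47, 1.51], [0.13, 2.56], [-1, 4.14], [0.04, 2.09], [-2.66, 2.66]. Speed limits (rad/s): [2.57, 2.57, 3.14, 3.14, 3.14, 3.14, 3.14].

## Interface

Orientations are given as a unit quaternion [x, y, z, w].
In Python, from plant import r gives the robot as it stands.
- The arm moves only by the tool step_arm, never from a script. Its argument "steps" is a list of rows, each a list of 7 numbers: the shift along the tool's x, y, z in cm, then the turn, a rotation vector about the tool's x, y, z in degrees, then the gripper's target within -1 to 1 (shut at 1, half-way at 0, fully open at -1). A call has 1 to 8 rows; each row shifts and turns the commanded pose from where the row before left it, along the tool's axes as they then stand; what a row does not reach is not made up. A row lasts 1/8 s, in which the tool goes at most 62.5 mm and 10.7 degrees, less where a joint would pass 70% of its speed; a pose out of reach is approached as far as the arm can. A call with a gripper value outside its range is refused whole. The fingers move at their own pace and stop on an object; "force" is the grip in N (left out, the last holds). Time passes only in rows, so rows that do not move let the fingers close. It gives the time, the measured TCP pose, the force, the opening and the grip force at its end, in the units of the state.
- r.get_state(): the state, without advancing time (a new reading comes with each control period).
- r.snapshot(name): name is "scene" or "top" or "wrist"; returns a dict with "pixels" (384x512x3 uint8, red, green, blue), "fx", "fy", "cx", "cy" (pixels), "cam_to_world" (4x4, takes a point from camera to world coordinates). Camera axes: x right, y down, z forward; pixel columns grow to the right and rows downward; lengths in m; the calibration is good to about 2 mm. A picture is of the moment at which its call begins. There is no depth.
- r.finish_job(): hands the job in; it is judged then, once.
The state is a dict: "clock": time; "q": joint angles; "qd": joint speeds; "joint_torque": joint torques, N m; "tool_pos": TCP position; "eef_rot": TCP orientation; "contact_force": force on the tool from outside, world axes, zero at the start; "moment": the same for the moment, N m; "opening": opening from 0.0 (shut) to 1.0 (fully open); "finger_force": force on a finger pad.
Only numpy, scipy, OpenCV 4.12 (cv2) and the standard library are available. Lean on these libraries where they do the work, as an engineer would, in place of code of your own. Each camera call takes 0.05 s, during which the arm holds its last target. There are 200 camera calls.

## Task

Take the tension spring from its rail and hook its hook end down through the slot in the steel plate on the shaker deck, feeling gently for the slot, because the plate is clamped anywhere up to 8 mm to either side of its middle position. Then stretch the spring by its other end across the heat block and drop its wire eye over the headed post, so that the spring stays stretched between slot and post when you let go. Do not press the spring hard on the shaker, do not overstretch it (it needs 25 to 50 mm, 60 mm spoils it), and leave the beaker and the tape roll where they are.

Things in the scene. Friction and masses are not known exactly. Their poses are not given: they have to be found in the camera images.
- shaker: Orbital shaker, white housing 170 x 250 mm, perforated deck 60 mm above the bench; fixed, stands elsewhere each time. Origin: centre of its underside. Own y points from slot plate to post, own x across that line. A grey heat block (66 mm along y, 95 along x, top 94 mm above the bench) is fixed mid-deck under the spring's line. Slot plate: steel, 66 mm along x, 26 along y, 5 thick, open below for 30 mm.
- hole_mid (a point): Middle position of the slot, in the plate's upper face (96 mm above the bench). Through slot 6 mm wide along shaker x, 10 mm long along y, 1 mm chamfer. The plate is clamped up to 8 mm to either side along shaker x, which this point does NOT show (y is exact). Off the slot the hook stops on the plate; over it, it sinks until the tab's foot sits on the plate. Axes as the shaker's.
- post_neck (a point): On the axis of the upright steel post, 2 mm above its shoulder (98 mm above the bench): here the eye's centre lies when it sits on the shoulder. Shoulder 26 mm wide, neck 7 mm wide and 6 mm high, head 11 mm wide, its top 9 mm above this point. Fixed; 142 mm from the slot along the shaker's y, give or take 8 mm along both axes.
- hook_tab (a point): Centre of the grey finger tab at the loose spring's hook end; grip here. Upright block 22 mm along the spring, 12 mm thick across it, 30 mm high, on a foot 18 mm wide, 3 mm high; the point is 15 mm above the foot's underside. Own x runs along the spring from hook to eye, z up. Tab centres are 85 mm apart when relaxed. The spring (45 g) lies upright on rails 22 mm high.
- hook_tip (a point): Lowest point of the steel wire hook under the hook tab, 28 mm below the tab's centre, 13 mm below the foot's underside. The hook is 4 mm wide across the spring and 7.5 mm long along it, this point mid-way; its toe points to the eye end, so that the pulled spring catches under the plate: pull about 4 mm before raising the eye end, or the hook lifts out.
- eye_tab (a point): Centre of the like finger tab at the eye end, gripped the same way. With the hook in its slot and the spring relaxed, this end lies on the heat block.
- eye (a point): Centre of the wire eye, 21 mm beyond the eye tab's centre and 13 mm lower: a level ring of 4 mm wire, 16 mm inside, 24 mm outside.
- spring_eye (a joint): Stretch of the spring in m: 0 relaxed; pull is 2.8 N + 140 N/m x stretch (about 7 to 9 N on the post); it draws itself together.
- rest: Aluminium rail rest 170 x 44 mm on which the spring lies, its rails 22 mm high with a gap in which the hook hangs; fixed. Origin: centre of its underside, x along the rails.
- beaker: Clear beaker 52 mm wide, 62 mm high, loose bystander. Origin: centre of its underside.
- tape_roll: Tape roll lying flat, 72 mm wide, 19 mm high, loose bystander. Origin: centre of its underside.

How it is judged:
On the way:
1. the hook is down through the slot of the plate while the spring is still relaxed (horizontal distance between hook_tip and hole_mid below 0.014 m and z of hook_tip in the frame of hole_mid between -0.02 and -0.008 m and value of joint spring_eye below 0.01 m), for 0.2 s.
At the end, for the whole second after the job is handed in: Hook through the slot (tip 8 to 20 mm below the plate's upper face, within 14 mm of the slot's middle position), eye round the post's neck (centre within 7 mm of its axis, 4.5 mm of the neck point's height), spring stretched over 15 mm, released and at rest (horizontal distance between hook_tip and hole_mid below 0.014 m and z of hook_tip in the frame of hole_mid between -0.02 and -0.008 m and horizontal distance between eye and post_neck below 0.007 m and z of eye in the frame of post_neck between -0.0045 and 0.0045 m and value of joint spring_eye above 0.015 m and linear speed of spring below 0.02 m/s); the robot touches nothing.
It fails at once if the spring is pressed on the shaker with over 30 N (contact force between spring and shaker above 30 N).
It fails at once if the spring is overstretched (60 mm) (value of joint spring_eye above 0.06 m).
It fails at once if the beaker or the tape roll is moved by over 30 mm (distance of any of beaker, tape_roll from where it was at the start of the episode above 0.03 m).
It also fails if it takes over 56 s, if anything falls off the work surface, if the arm or the gripper's body presses on something with over 40 N, if the wrist force passes 120 N, or if a joint passes its speed limit or range.

## Working session

There is one attempt and no reset: what is moved stays moved. The work goes in short steps, Python scripts to look and compute and a tool call to move; the robot and the scene stay as the last step left them, time stands still between calls to the robot, and variables do not carry over. Pictures are saved under pics/ and viewed, at most 10 in all, crops included, and the job is handed in when it is done.

Besides the shell and the picture viewer there is one more tool, called after "Call:" by a JSON object that holds its "name" and its "arguments". step_arm: Moves the arm, as the interface text tells. Its arguments: {"type":"object","properties":{"steps":{"type":"array","items":{"type":"array","items":{"type":"number"}}},"force":{"type":"number"}},"required":["steps"]}

```bash
mkdir -p pics; ls; cat > h.py <<'E'
import numpy as np, cv2
from plant import r
from scipy.spatial.transform import Rotation as R
def ray(s,u,v):
    M=np.array(s["cam_to_world"]); d=M[:3,:3]@np.array([(u-s["cx"])/s["fx"],(v-s["cy"])/s["fy"],1]); return M[:3,3],d
def onz(s,u,v,z):
    o,d=ray(s,u,v); return o+d*(z-o[2])/d[2]
def proj(s,p):
    M=np.linalg.inv(np.array(s["cam_to_world"])); c=M[:3,:3]@np.array(p)+M[:3,3]; return s["fx"]*c[0]/c[2]+s["cx"], s["fy"]*c[1]/c[2]+s["cy"]
def save(s,n): cv2.imwrite(f"pics/{n}.png",s["pixels"][:,:,::-1])
E
python3 - <<'E'
from h import *
a=r.snapshot("top");b=r.snapshot("scene")
save(a,"a0");save(b,"b0")
for s in(a,b):print(s["fx"],s["cx"],s["cy"],np.round(s["cam_to_world"],3).tolist())
im=np.vstack([a["pixels"]])
cv2.imwrite("pics/top.png",cv2.resize(im,(800,600),interpolation=cv2.INTER_CUBIC)[:,:,::-1])
cv2.imwrite("pics/scene.png",cv2.resize(b["pixels"],(800,600),interpolation=cv2.INTER_CUBIC)[:,:,::-1])
st=r.get_state();print(st["tool_pos"],R.from_quat(st["eef_rot"]).as_matrix().round(3).tolist(),st["clock"],st["opening"],r.tip_reach)
E
```

```text
pics
356.017640336371 254.39186236430737 187.55977524291768 [[0.0, -0.995, 0.097, 0.35], [-1.0, -0.001, -0.011, -0.002], [0.011, -0.097, -0.995, 1.173], [0.0, 0.0, 0.0, 1.0]]
422.6845708940362 259.35768974679513 196.32984756175776 [[0.9, -0.198, 0.389, -0.052], [-0.437, -0.422, 0.795, -1.065], [0.007, -0.885, -0.466, 0.695], [0.0, 0.0, 0.0, 1.0]]
[ 0.15556907 -0.60479394  0.25500498] [[0.968, 0.249, -0.0], [0.249, -0.968, 0.002], [-0.0, -0.002, -1.0]] 0.1 1.0022400979774622 0.017
```

View pics/top.png

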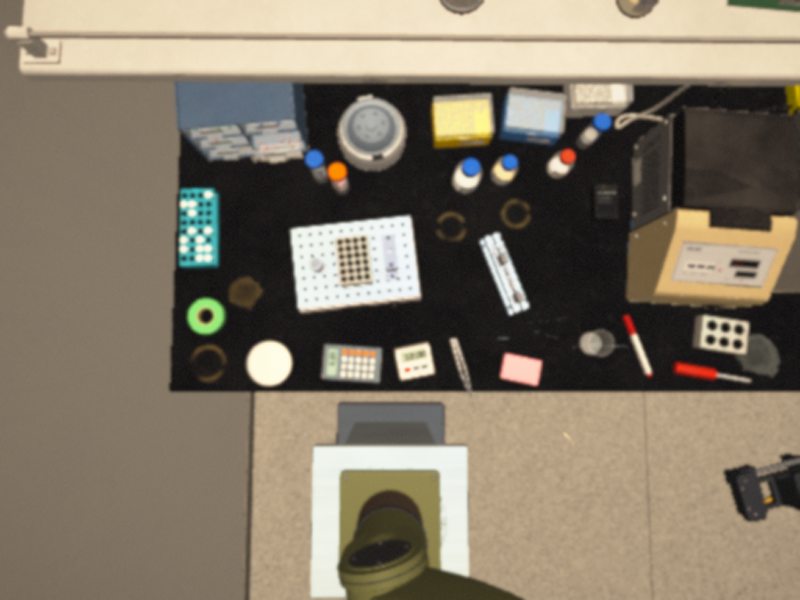

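View pics/scene.png

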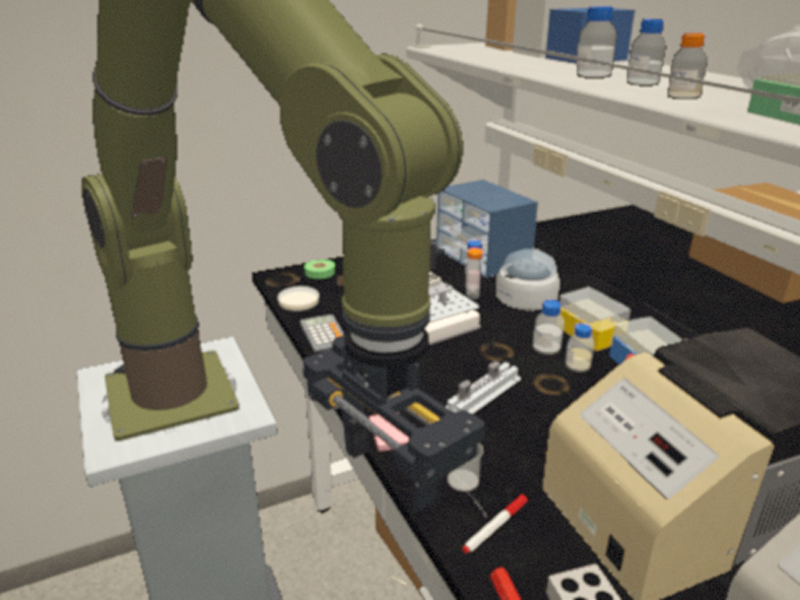

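The top view (800x600 scale) shows the shaker at about (356,262), with the post at (316,264) and the plate at (391,258). The rail with the spring runs (490,235)–(518,312), the beaker is at (597,343) and the green tape roll at (206,315). The scene view shows both spring tabs, at about (462,392) and (493,372). Next I'll zoom in on crops.

```bash
python3 - <<'E'
from h import *
a=cv2.imread("pics/a0.png")
c1=cv2.resize(a[130:210,180:280],(500,400),interpolation=cv2.INTER_CUBIC)
c2=cv2.resize(a[140:210,295:350],(314,400),interpolation=cv2.INTER_CUBIC)
cv2.imwrite("pics/c.png",np.hstack([c1,c2[:,:300]]))
s=r.snapshot("top")
for n,(u,v) in dict(post=(316,264),plate=(391,258),spr=(503,273)).items(): print(n,onz(s,u*.64,v*.64,.1 if n!='spr' else .05).round(3))
E
```

```text
post [0.512 0.144 0.1  ]
plate [ 0.524 -0.001  0.1  ]
spr [ 0.502 -0.23   0.05 ]
```

View pics/c.png

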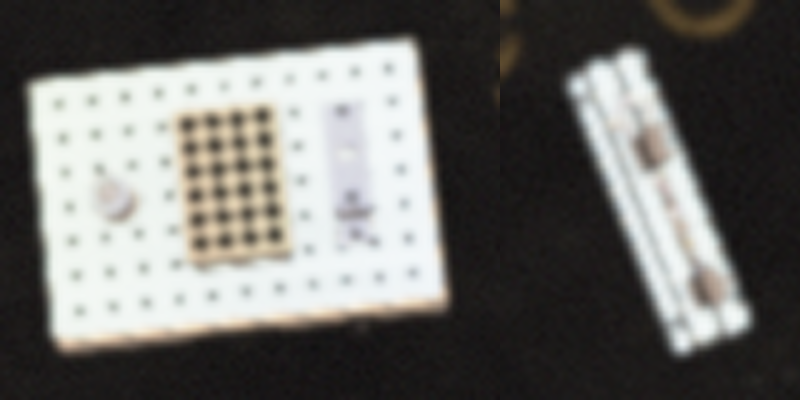

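The crop shows the slot plate at (345,170) with its slot likely near (347,155), and the post at (117,198). The spring's tabs are at (650,147) and (708,285), and the eye seems to be beyond the upper one. I'll move above the spring for a wrist view.

Call:
{"name": "step_arm", "arguments": {"steps": [[5.2, -3.3, -1, 0, 0, -1, -1], [5.2, -3.3, -1, 0, 0, -1, -1], [5.2, -3.3, -1, 0, 0, -1, -1], [5.2, -3.3, -1, 0, 0, -1, -1], [5.2, -3.3, -0.5, 0, 0, -1, -1], [5.2, -3.3, 0, 0, 0, -1, -1], [5.2, -3.3, 0, 0, 0, -1, -1], [4.5, -3.3, 0, 0, 0, -1, -1]]}}

```text
clock: 1.15
tool_pos: [0.4648, -0.2269, 0.3007]
eef_rot: [0.981, 0.195, 0.0, -0.0]
contact_force: [-0.1, -0.6, 0.4]
opening: 1.001
finger_force: 0.0
```

Call:
{"name": "step_arm", "arguments": {"steps": [[0, 0, 0, 0, 0, 0, -1]]}}

```text
clock: 1.27
tool_pos: [0.4664, -0.2235, 0.3007]
eef_rot: [0.98, 0.199, 0.001, -0.001]
contact_force: [-0.1, -1.1, -0.1]
opening: 1.0
finger_force: 0.0
```

```bash
python3 - <<'E'
from h import *
w=r.snapshot("wrist");save(w,"w1")
print(w["fx"],w["cx"],w["cy"],np.round(w["cam_to_world"],3).tolist())
cv2.imwrite("pics/w1b.png",cv2.resize(w["pixels"],(800,600),interpolation=cv2.INTER_CUBIC)[:,:,::-1])
st=r.get_state();print(st["tool_pos"],R.from_quat(st["eef_rot"]).as_matrix().round(3).tolist(),st["clock"],st["q"])
E
```

```text
309.2711240092689 253.14495917445888 191.33561578492015 [[0.391, -0.887, -0.244, 0.529], [-0.92, -0.377, -0.102, -0.197], [-0.002, 0.265, -0.964, 0.43], [0.0, 0.0, 0.0, 1.0]]
[ 0.46443185 -0.22683398  0.30056704] [[0.922, 0.386, -0.0], [0.386, -0.922, 0.001], [0.0, -0.001, -1.0]] 1.325 [ 0.51742639  0.492227   -0.23528237  1.82911812  0.14799511  0.83752374
 -0.96466157]
```

View pics/w1b.png

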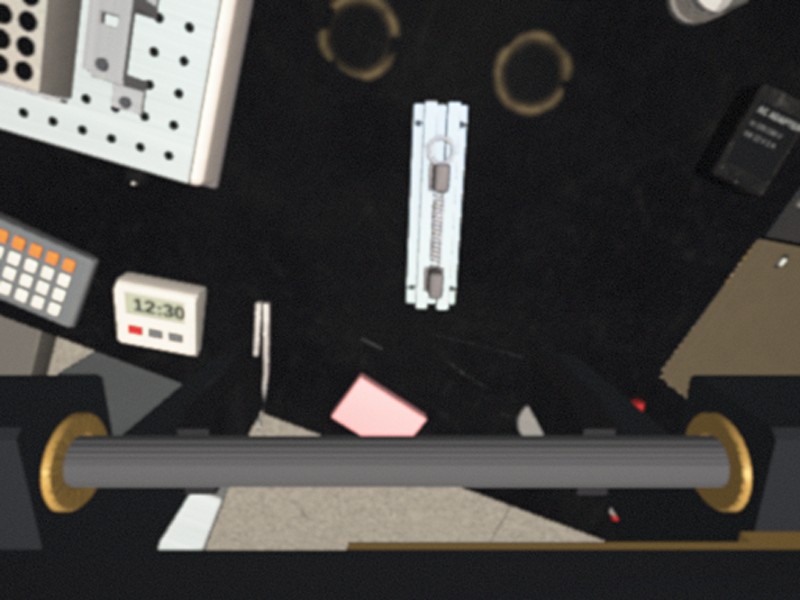

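The wrist view shows the eye at (440,150), the eye tab at (440,178) and the hook tab at (434,282), with the rail nearly vertical in the image. The plate with its slot is at (110,20). Now I'll segment the tabs.

```bash
python3 - <<'E'
from h import *
w=r.snapshot("wrist");im=w["pixels"]
# rest mask & rect
hsv=cv2.cvtColor(im,cv2.COLOR_RGB2HSV)
m=(hsv[...,2]>120).astype(np.uint8);roi=np.zeros_like(m);roi[55:205,250:310]=1
m=cv2.morphologyEx(m*roi,cv2.MORPH_CLOSE,np.ones((15,15)))
c=max(cv2.findContours(m,0,2)[0],key=cv2.contourArea)
pts=np.array([onz(w,*p,0.022)[:2] for p in c[:,0].astype(float)],np.float32)
rc=cv2.minAreaRect(pts*1000);print("rest mm",rc)
sub=im[95:205,265:305];print(im[115,280],im[181,278],im[188,278],im[140,268])
d=((hsv[...,2]<150)&(hsv[...,2]>60)).astype(np.uint8)
rm=cv2.erode(m,np.ones((3,3)));d=cv2.morphologyEx(d*rm,cv2.MORPH_OPEN,np.ones((5,5)))
n,l,s,ce=cv2.connectedComponentsWithStats(d)
for i in range(1,n):
  if s[i,4]>30: print(s[i],ce[i],onz(w,*ce[i],.045).round(4))
cv2.imwrite("pics/z.png",cv2.resize(im[55:210,240:320],(400,775)[:2] and (310,600),interpolation=cv2.INTER_CUBIC)[:,:,::-1])
E
```

```text
rest mm ((509.114013671875, -240.94741821289062), (171.52174377441406, 44.08642578125), 21.172176361083984)
[168 158 156] [160 151 148] [163 166 163] [238 246 247]
[271 168  10   6  58] [275.5       170.5862069] [ 0.4654 -0.2574  0.045 ]
```

View pics/z.png

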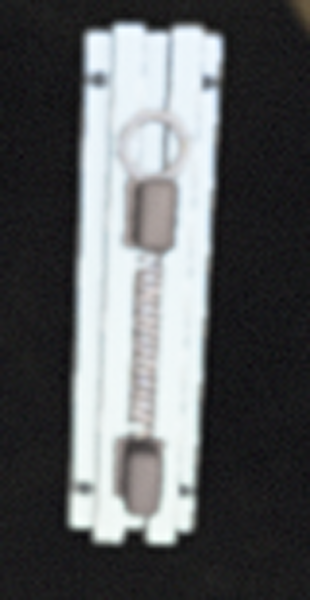

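```bash
python3 - <<'E'
from h import *
w=r.snapshot("wrist")
c=np.array([.5091,-.2409]);t=np.radians(21.17);ex=np.array([np.cos(t),np.sin(t)]);ey=np.array([-ex[1],ex[0]])
for n,(x,y),z in [("eyetab",(158,213),.052),("hooktab",(144.5,480),.052),("eye",(153,146),.024)]:
    p=onz(w,240+x/3.875,55+y/3.875,z)[:2];print(n,p.round(4),"rest frame",((p-c)@ex).round(4),((p-c)@ey).round(4))
hsv=cv2.cvtColor(w["pixels"],cv2.COLOR_RGB2HSV)
print(w["pixels"][165:195:3,277].tolist())
E
```

```text
eyetab [ 0.5343 -0.2352] rest frame 0.0255 -0.0038
hooktab [ 0.4562 -0.265 ] rest frame -0.0581 -0.0033
eye [ 0.5533 -0.2277] rest frame 0.046 -0.0036
[[164, 161, 157], [88, 82, 83], [143, 134, 131], [167, 156, 153], [166, 156, 153], [161, 150, 149], [157, 146, 143], [166, 167, 164], [205, 219, 211], [176, 186, 181]]
```

Call:
{"name": "step_arm", "arguments": {"steps": [[2, -6, 0, 0, 0, 0, -1], [0, -6, 0, 0, 0, 0, -1], [0, -5, 0, 0, 0, 0, -1], [-1, -4, 0, 0, 0, 0, -1], [0, 0, 0, 0, 0, 0, -1]]}}

```text
clock: 2.05
tool_pos: [0.3907, -0.0315, 0.3008]
eef_rot: [0.981, 0.195, -0.001, 0.0]
contact_force: [0.4, -0.6, 0.2]
opening: 0.996
finger_force: 0.0
```

```bash
python3 - <<'E'
from h import *
w=r.snapshot("wrist");save(w,"w2")
np.save("w2c.npy",w["cam_to_world"])
cv2.imwrite("pics/w2b.png",cv2.resize(w["pixels"],(800,600),interpolation=cv2.INTER_CUBIC)[:,:,::-1])
st=r.get_state();print(st["tool_pos"],R.from_quat(st["eef_rot"]).as_matrix().round(3).tolist(),st["clock"],st["q"])
E
```

```text
[ 0.39208989 -0.03278353  0.30090734] [[0.925, 0.38, 0.0], [0.38, -0.925, -0.001], [-0.0, 0.001, -1.0]] 2.1 [ 0.15704045  0.32860163 -0.26010259  2.14690619  0.13379219  0.68085768
 -1.37442854]
```

View pics/w2b.png

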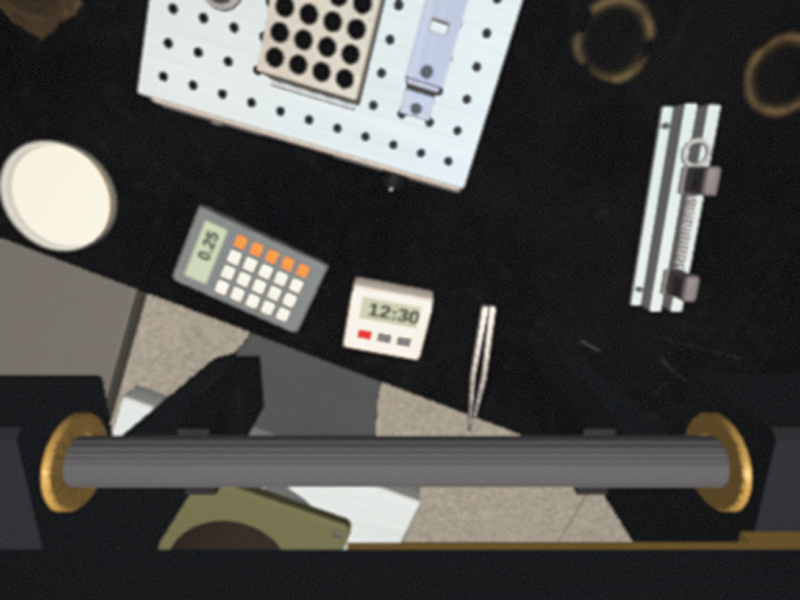

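This view shows the plate with its slot at (440,27) and the deck cut off at the top. The rail is at right, with its tabs leaning outward at (705,180) and (685,287). I'll move forward to see the whole deck.

Call:
{"name": "step_arm", "arguments": {"steps": [[5, -1, 0, 0, 0, 0, -1], [4, -1, 0, 0, 0, 0, -1], [2.5, -1, 0, 0, 0, 0, -1], [0, 0, 0, 0, 0, 0, -1], [0, 0, 0, 0, 0, 0, -1]]}}

```text
clock: 2.72
tool_pos: [0.487, 0.0374, 0.3003]
eef_rot: [0.981, 0.193, -0.001, 0.001]
contact_force: [0.3, 0.5, 0.4]
opening: 1.003
finger_force: 0.0
```

```bash
python3 - <<'E'
from h import *
w=r.snapshot("wrist");save(w,"w3")
np.save("w3c.npy",w["cam_to_world"])
cv2.imwrite("pics/w3b.png",cv2.resize(w["pixels"],(800,600),interpolation=cv2.INTER_CUBIC)[:,:,::-1])
st=r.get_state();print(st["tool_pos"],st["clock"])
E
```

```text
[0.48679847 0.03756406 0.30049148] 2.775
```

View pics/w3b.png

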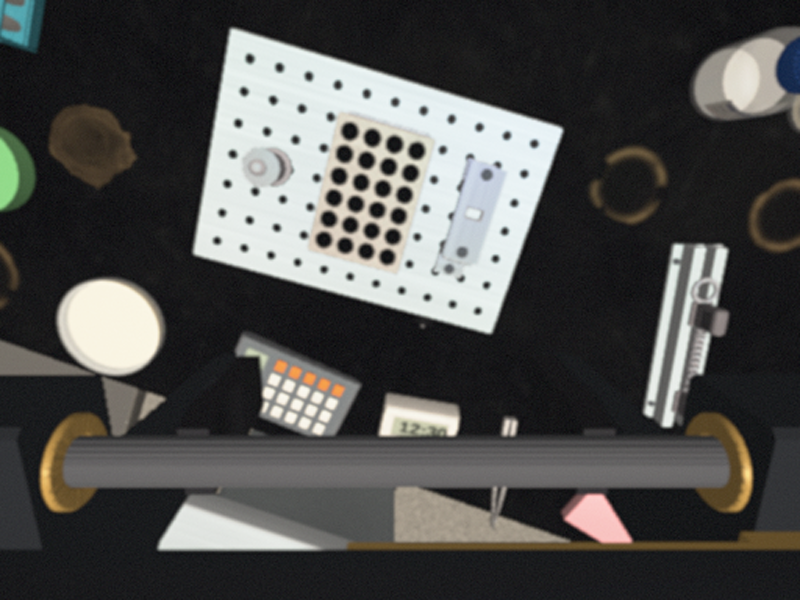

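The whole deck is visible (800x600 scale): corners (231,28), (562,127), (492,333) and (193,254). The slot is a bright spot at (474,213) on the plate, the post head is at (262,163), and the heat block is at (372,192). Now I'll measure these precisely.

```bash
cat > m.py <<'E'
from h import *
w=r.snapshot("wrist");im=w["pixels"]
g=cv2.cvtColor(im,cv2.COLOR_RGB2GRAY)
m=(g>110).astype(np.uint8);roi=np.zeros_like(m);roi[10:220,115:365]=1
m=cv2.morphologyEx(m*roi,cv2.MORPH_CLOSE,np.ones((9,9)))
c=max(cv2.findContours(m,0,2)[0],key=cv2.contourArea)
ap=cv2.approxPolyDP(c,8,True)[:,0];print("poly px",ap.tolist())
P=np.array([onz(w,*p,.06)[:2] for p in ap.astype(float)]);print(P.round(4).tolist())
# slot centroid: bright in plate
s=g[125:150,290:318].astype(float)
print(g[128:146,292:316])
E
python3 m.py; python3 - <<'E'
import cv2
a=cv2.imread("pics/w3.png")
cv2.imwrite("pics/d.png",cv2.hconcat([cv2.resize(a[80:130,145:200],(440,400),interpolation=cv2.INTER_CUBIC),cv2.resize(a[110:160,280:325],(360,400),interpolation=cv2.INTER_CUBIC)]))
E
```

```text
poly px [[148, 18], [124, 162], [313, 213], [360, 82]]
[[0.5911, 0.2015], [0.4301, 0.1824], [0.4574, -0.057], [0.6195, -0.0392]]
[[221 192 199 209 214 215 213 210 208 205 205 207 210 209 209 206 206 206
  205 208 206 206 206 207]
 [214 188 200 209 216 216 213 210 209 206 207 209 210 208 209 206 206 205
  207 207 206 206 206 207]
 [200 191 202 210 214 212 211 209 204 206 205 209 207 210 208 207 204 206
  207 205 205 206 206 208]
 [190 191 206 215 214 210 209 204 199 200 202 206 207 208 206 205 205 207
  208 206 206 205 206 208]
 [191 199 211 213 212 213 206 200 198 198 198 198 201 205 204 203 205 207
  206 207 204 206 206 209]
 [192 204 214 212 214 209 205 206 218 220 213 207 201 200 199 195 196 203
  206 206 204 206 206 209]
 [193 206 212 212 214 209 208 219 231 235 234 230 222 215 206 192 183 192
  203 205 207 206 207 210]
 [196 209 216 214 209 206 213 226 236 239 240 237 236 234 229 205 174 179
  197 204 206 204 206 212]
 [200 211 213 213 210 208 216 228 238 239 239 239 239 239 235 206 172 179
  198 206 206 207 207 215]
 [207 214 214 213 208 203 212 228 233 236 238 237 238 239 228 192 168 184
  200 206 205 207 210 220]
 [210 213 213 211 206 199 201 214 222 224 229 232 237 235 220 179 172 192
  205 206 208 206 213 222]
 [210 214 212 212 204 197 194 195 198 200 206 214 223 222 199 171 180 199
  207 205 206 208 216 226]
 [210 213 212 210 206 205 199 200 196 194 194 193 194 190 180 173 187 203
  206 207 206 210 217 230]
 [211 213 211 209 207 206 204 205 204 205 199 197 191 188 186 188 197 203
  208 207 207 211 222 233]
 [212 214 210 210 205 203 205 206 207 207 206 204 202 201 201 201 204 206
  206 204 208 214 227 235]
 [211 214 210 209 205 203 207 205 208 207 207 206 205 207 207 205 206 207
  206 206 210 219 230 236]
 [214 212 210 207 205 206 205 206 207 206 207 204 203 205 206 205 205 204
  205 207 212 224 233 239]
 [214 211 207 206 204 202 205 206 209 206 203 203 205 207 204 207 205 205
  206 206 216 226 236 239]]
```

View pics/d.png

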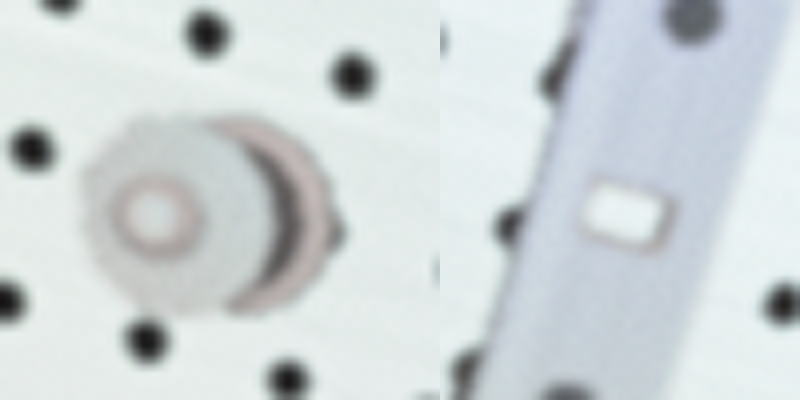

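```bash
python3 - <<'E'
from h import *
w=r.snapshot("wrist");t=r.snapshot("top")
sl=onz(w,302.8,136.4,.096);ps=onz(w,166.9,106.4,.096);ph=onz(w,164.25,106.1,.107)
print(sl.round(4),ps.round(4),ph.round(4))
P=np.array([[0.5911, 0.2015], [0.4301, 0.1824], [0.4574, -0.057], [0.6195, -0.0392]])
c=P.mean(0);y=(P[0]-P[3]+P[1]-P[2]);y/=np.linalg.norm(y);x=np.array([y[1],-y[0]])
print("c",c,"ang",np.degrees(np.arctan2(y[1],y[0])))
for p in(sl,ps,ph):print("shaker frame",(p[:2]-c)@x,(p[:2]-c)@y)
# plate outline centre
for q in [(475,157),(507,170),(474,268),(440,258)]:
  p=onz(w,q[0]*.64,q[1]*.64,.096)[:2];print("plate",(p-c)@x,(p-c)@y)
# top cam check: slot and post, crop c1 scale5 off (180,130)
for n,(a,b) in dict(slot=(347,155),head=(113,190)).items(): print("top",n,onz(t,180+a/5-.5,130+b/5-.5,.096 if n=="slot" else .107).round(4))
# spring from 3 wrist views: tab tops
for nm,q in (("w2",dict(eyetab=(711,181),hooktab=(690,288),eye=(695,152))),("w3",dict(eyetab=(718,322),eye=(705,290)))):
  w["cam_to_world"]=np.load(nm+"c.npy")
  for n,(a,b) in q.items(): print(nm,n,onz(w,(a+.5)*.64-.5,(b+.5)*.64-.5,.024 if n=="eye" else .052).round(4))
a=cv2.imread("pics/w2.png");b=cv2.imread("pics/w3.png")
cv2.imwrite("pics/e.png",cv2.hconcat([cv2.resize(a[60:205,400:465],(269,600),interpolation=cv2.INTER_CUBIC),cv2.resize(b[150:275,405:470],(312,600),interpolation=cv2.INTER_CUBIC)]))
E
```

```text
[0.5409 0.0021 0.096 ] [0.5154 0.146  0.096 ] [0.5158 0.1458 0.107 ]
c [0.524525 0.071925] ang 96.61772705312474
shaker frame 0.00817556833617969 -0.07119620328095476
shaker frame -0.0005779209701997878 0.07460866359802308
shaker frame -0.00017415080518935305 0.07440778729478473
plate 0.0435237247412774 -0.06093884572124558
plate 0.04136627374711422 -0.08411483629608756
plate -0.028046284950634413 -0.08369450387495392
plate -0.02766931306646052 -0.05852203325441956
top slot [0.5391 0.0027 0.096 ]
top head [0.5155 0.1439 0.107 ]
w2 eyetab [ 0.5347 -0.2316  0.052 ]
w2 hooktab [ 0.4563 -0.2617  0.052 ]
w2 eye [ 0.5552 -0.2241  0.024 ]
w3 eyetab [ 0.5354 -0.2297  0.052 ]
w3 eye [ 0.5551 -0.2251  0.024 ]
```

View pics/e.png

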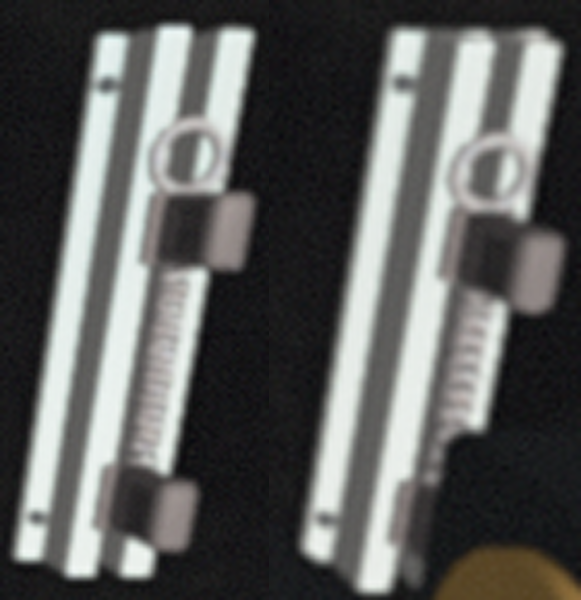

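The crop shows the spring lying over the right-hand rail gap. In the left panel the eye is at (185,155), the eye-tab top at (232,232) and the hook-tab top at (175,515). I'll go to a hover pose over the hook tab.

Call:
{"name": "step_arm", "arguments": {"steps": [[-2.3, 4.5, 0, 0, 0, 0.5, -1], [-2.4, 4.5, 0, 0, 0, 0.5, -1], [-2.4, 4.5, 2, 0, 0, 0, -1], [-2.4, 4.5, 4, 0, 0, 0, -0.5], [-2.4, 4.4, 4, 0, 0, 0, -0.5], [-2.4, 4.3, 4, 0, 0, 0, -0.5], [0, 0, 2.5, 0, 0, 0, -0.5], [0, 0, 0, 0, 0, 0, -0.5]]}}

```text
clock: 3.92
tool_pos: [0.4521, -0.2574, 0.1375]
eef_rot: [0.983, 0.185, -0.002, -0.001]
contact_force: [0.3, 0.2, 0.1]
opening: 0.749
finger_force: 0.0
```

```bash
python3 - <<'E'
from h import *
w=r.snapshot("wrist");save(w,"w4")
np.save("w4c.npy",w["cam_to_world"])
cv2.imwrite("pics/w4b.png",cv2.resize(w["pixels"],(800,600),interpolation=cv2.INTER_CUBIC)[:,:,::-1])
st=r.get_state();p=st["tool_pos"];print(p,R.from_quat(st["eef_rot"]).as_matrix().round(4).tolist(),st["clock"])
print(proj(w,p),proj(w,[p[0],p[1],.052]))
E
```

```text
[ 0.45333797 -0.25695864  0.1387102 ] [[0.9308, 0.3654, -0.001], [0.3654, -0.9308, 0.0007], [-0.0007, -0.0011, -1.0]] 3.975
(np.float64(252.60200114989794), np.float64(258.273787734106)) (np.float64(253.08351254360727), np.float64(201.21601874798878))
```

View pics/w4b.png

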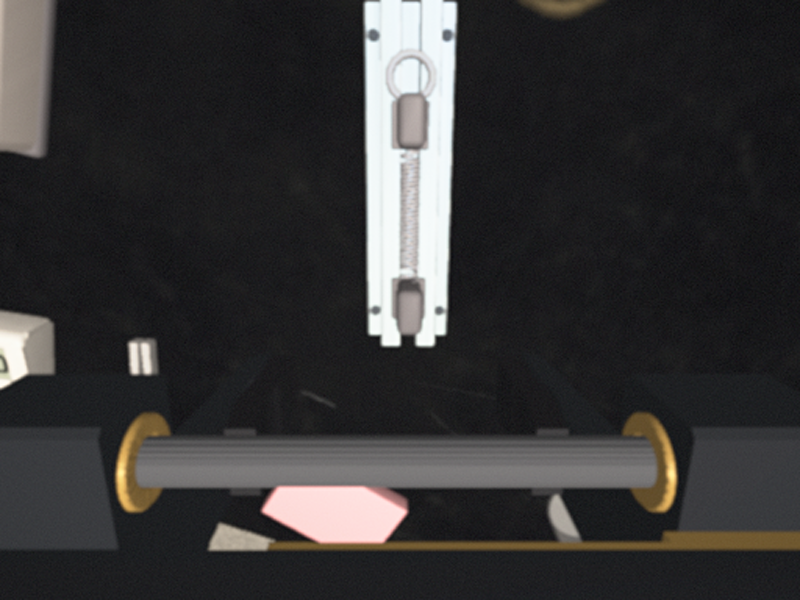

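The hover view shows the hook tab's top face centred at (409,309), the eye tab's at (412,119) and the eye ring at (411,76). The spring is nearly parallel to the tool. That was my tenth and last picture, so from here I'll rely on numbers.

```bash
python3 - <<'E'
from h import *
w=r.snapshot("wrist");st=r.get_state();p=st["tool_pos"];Rm=R.from_quat(st["eef_rot"]).as_matrix()
q={}
for n,(a,b),z in (("hook",(409.5,310),.052),("eyet",(412.5,119),.052),("eye",(411,76),.024)):
  q[n]=onz(w,(a+.5)*.64-.5,(b+.5)*.64-.5,z)
  print(n,q[n].round(4),"tool delta",(Rm.T@(q[n]-p)).round(4))
d=q["eyet"]-q["hook"];print(np.linalg.norm(d),np.degrees(np.arctan2(d[1],d[0])),np.degrees(np.arctan2(Rm[1,0],Rm[0,0])))
# edges: profile along column for tab ends / along row for sides
g=cv2.cvtColor(w["pixels"],cv2.COLOR_RGB2GRAY)
print(g[176:220,262].tolist());print(g[198,245:280].tolist())
E
```

```text
hook [ 0.4589 -0.2619  0.052 ] tool delta [0.0024 0.0064 0.0875]
eyet [ 0.5371 -0.2319  0.052 ] tool delta [0.0863 0.0071 0.0876]
eye [ 0.5569 -0.2241  0.024 ] tool delta [0.1074 0.0071 0.1156]
0.0838354044291089 21.005098582879235 21.478033360214127
[241, 229, 205, 152, 99, 78, 74, 73, 75, 76, 80, 91, 117, 138, 152, 159, 162, 164, 163, 164, 164, 164, 164, 164, 165, 162, 163, 163, 164, 162, 162, 160, 161, 159, 157, 158, 156, 150, 130, 99, 59, 32, 26, 31]
[246, 248, 249, 250, 240, 199, 161, 137, 109, 106, 124, 141, 150, 157, 158, 160, 161, 164, 167, 169, 167, 163, 154, 135, 117, 135, 193, 237, 247, 250, 251, 250, 232, 168, 119]
```

Call:
{"name": "step_arm", "arguments": {"steps": [[0.13, 0.65, 2, 0, 0, 0.4, -0.5], [0, 0, 3, 0, 0, 0, -0.5], [0, 0, 2.5, 0, 0, 0, -0.5], [0, 0, 1.4, 0, 0, 0, -0.5], [0, 0, 0.4, 0, 0, 0, 0], [0, 0, 0, 0, 0, 0, 0.5]], "force": 20}}

```text
clock: 4.78
tool_pos: [0.4579, -0.2629, 0.0465]
eef_rot: [0.983, 0.183, 0.001, 0.0]
contact_force: [0.3, 0.4, -0.5]
opening: 0.547
finger_force: 0.0
```

Call:
{"name": "step_arm", "arguments": {"steps": [[0, 0, 0, 0, 0, 0, 1], [0, 0, 0, 0, 0, 0, 1], [0, 0, 0, 0, 0, 0, 1]]}}

```text
clock: 5.15
tool_pos: [0.4575, -0.263, 0.0461]
eef_rot: [0.983, 0.182, 0.0, 0.0]
contact_force: [-0.2, -0.9, -0.3]
opening: 0.204
finger_force: 0.0
```

Call:
{"name": "step_arm", "arguments": {"steps": [[0, 0, 0, 0, 0, 0, 1], [0, 0, 0, 0, 0, 0, 1], [0, 0, -1, 0, 0, 0, 1], [0, 0, -2, 0, 0, 0, 1], [0, 0, -4, 0, 0, 0, 1], [0, 0, -5, 0, 0, 0, 1], [0, 0, -2, 0, 0, 0, 1], [0, 0, 0, 0, 0, 0, 1]]}}

```text
clock: 6.15
tool_pos: [0.4581, -0.2633, 0.1875]
eef_rot: [0.983, 0.182, 0.001, 0.001]
contact_force: [-0.8, -0.8, -0.7]
opening: 0.134
finger_force: 20.0
```

```bash
python3 - <<'E'
from h import *
w=r.snapshot("wrist");save(w,"w5")
st=r.get_state();p=st["tool_pos"];Rm=R.from_quat(st["eef_rot"]).as_matrix();print(p,st["opening"],st["finger_force"],st["q"].round(2),st["clock"])
# predicted eye px: eye at tool offset 
for n,o in (("tab",[0,0,-.008+.0]),("eyetab top",[.085,0,-.007]),("eye",[.106,0,.021])): print(n,proj(w,p+Rm@np.array(o)))
# bright eye-end blob in region above: dump mask
im=w["pixels"];g=cv2.cvtColor(im,cv2.COLOR_RGB2GRAY)
m=(g>110).astype(np.uint8);m[:, :200]=0;m[:,310:]=0;m[270:]=0
n,l,s,c=cv2.connectedComponentsWithStats(m)
for i in range(1,n):
  if s[i,4]>40:print(s[i],c[i].round(1))
ys=range(20,275,6)
for y in ys: print(y,"".join(" .:*#"[min(4,v//50)] for v in g[y,205:305:2]))
E
```

```text
[ 0.45724699 -0.26296869  0.18619069] 0.13311596831781586 19.999869733583182 [ 0.57  0.67 -0.22  1.93  0.25  0.57 -1.02] 6.2
tab (np.float64(251.09638301753603), np.float64(268.02216047325794))
eyetab top (np.float64(250.66057942783362), np.float64(61.43246315100265))
eye (np.float64(250.89667424490491), np.float64(19.101475468563137))
[ 225    0   55  230 9411] [251.2 110.1]
[241 245  25  25 595] [253.2 257.4]
20           .*#########    :#####:.*###:            
26           .*#########################:            
32           .**##################*###*.             
38            ##**#*::***********:*##*:              
44            *#:*#:::***********:::*#:              
50            *##**.::************::*#:              
56            *##*:.::***********:::*#.              
62            *##**:::************::*#.              
68            *##**.::***********::**#.              
74            :##**:::***********::**#.              
80            :###*:::***********::**#.              
86            :###*:::***********::**#.              
92            :###***.::::::::::.:***
[... 965 characters left out ...]
  .#######**####***#####.               
206                 *###:***#*##*#*                   
212                    .**####***.                    
218                      ..... .:.                    
224                .::::***###*:::**:.                
230                    ............                   
236                   .............                   
242                   .............                   
248                   .:::::::*::::                   
254                  .::**********:.                  
260                  .::**********:.                  
266 .                 ::**********:.                ..
272 :.                ::**********:.               ...
```

```bash
python3 - <<'E'
from h import *
w=r.snapshot("wrist");st=r.get_state();p=st["tool_pos"];Rm=R.from_quat(st["eef_rot"]).as_matrix()
g=cv2.cvtColor(w["pixels"],cv2.COLOR_RGB2GRAY)
for n,o in (("hook front",[.011,0,-.006]),("hook side+",[0.004,.006,-.006]),("hook side-",[.004,-.006,-.006]),("eye back",[.074,0,-.006]),("eye front",[.096,0,-.006]),("eye +",[.085,.006,-.006]),("eye -",[.085,-.006,-.006])): print(n,np.round(proj(w,p+Rm@np.array(o)),1))
print("hookcol",list(zip(range(232,280,2),g[232:280:2,252])));print("eyecol",g[28:50,254].tolist(),g[80:104,254].tolist())
print("hookrow",g[260,232:276].tolist());print("eyerow",g[66,228:284].tolist())
E
```

```text
hook front [251.5 243.1]
hook side+ [265.1 257.6]
hook side- [238.  257.7]
eye back [251.3  91.8]
eye front [251.2  28.3]
eye + [267.3  60.8]
eye - [235.1  60.8]
hookcol [(232, np.uint8(79)), (234, np.uint8(79)), (236, np.uint8(77)), (238, np.uint8(80)), (240, np.uint8(81)), (242, np.uint8(80)), (244, np.uint8(97)), (246, np.uint8(127)), (248, np.uint8(146)), (250, np.uint8(157)), (252, np.uint8(161)), (254, np.uint8(164)), (256, np.uint8(164)), (258, np.uint8(165)), (260, np.uint8(163)), (262, np.uint8(165)), (264, np.uint8(165)), (266, np.uint8(166)), (268, np.uint8(163)), (270, np.uint8(163)), (272, np.uint8(164)), (274, np.uint8(163)), (276, np.uint8(162)), (278, np.uint8(125))]
eyecol [250, 250, 250, 249, 224, 162, 140, 152, 162, 169, 173, 175, 175, 179, 179, 178, 179, 178, 180, 180, 179, 180] [180, 181, 181, 178, 182, 176, 174, 168, 159, 151, 138, 133, 116, 95, 78, 95, 141, 174, 190, 223, 225, 217, 220, 230]
hookrow [28, 29, 31, 30, 32, 34, 36, 51, 81, 111, 131, 139, 146, 153, 157, 162, 162, 162, 163, 162, 163, 165, 166, 166, 166, 166, 167, 168, 166, 161, 158, 151, 143, 127, 92, 57, 31, 25, 26, 30, 30, 28, 29, 28]
eyerow [179, 242, 252, 251, 240, 198, 165, 154, 123, 98, 111, 126, 134, 143, 149, 161, 166, 171, 173, 174, 176, 178, 177, 179, 181, 180, 181, 183, 183, 184, 182, 181, 182, 179, 173, 165, 156, 149, 133, 113, 123, 158, 174, 181, 223, 246, 242, 187, 98, 38, 26, 29, 29, 28, 31, 30]
```

Call:
{"name": "step_arm", "arguments": {"steps": [[2, -2.5, 0, 0, 0, 0, 1], [3.5, -4.4, 0, 0, 0, 0, 1], [3.5, -4.4, 0, 0, 0, 0, 1], [3.5, -4.4, 0, 0, 0, 0, 1], [3, -4, 0, 0, 0, 0, 1], [1.77, -2.16, 0, 0, 0, 0, 1], [0, 0, 0, 0, 0, -6, 1], [0, 0, 0, 0, 0, -9, 1]]}}

```text
clock: 7.25
tool_pos: [0.5391, 0.0039, 0.184]
eef_rot: [0.95, 0.312, -0.002, -0.0]
contact_force: [0.6, -1.1, -1.0]
opening: 0.131
finger_force: 20.0
```

Call:
{"name": "step_arm", "arguments": {"steps": [[0, 0, 0, 0, 0, -10, 1], [0, 0, 0, 0, 0, -10, 1], [0, 0, 0, 0, 0, -10, 1], [0, 0, 0, 0, 0, -10, 1], [0, 0, 0, 0, 0, -10, 1], [0, 0, 0, 0, 0, -8, 1], [0, 0, 0, 0, 0, -4, 1], [0, 0, 0, 0, 0, 0, 1]]}}

```text
clock: 8.25
tool_pos: [0.5392, 0.003, 0.1843]
eef_rot: [0.656, 0.755, -0.001, -0.001]
contact_force: [-0.1, 0.1, -1.3]
opening: 0.136
finger_force: 20.0
```

```bash
cat > d.py <<'E'
import sys
from h import *
st=r.get_state();p=st["tool_pos"];Rm=R.from_quat(st["eef_rot"]).as_matrix()
print("p",p.round(4),"yaw",np.degrees(np.arctan2(Rm[1,0],Rm[0,0])).round(2),"tilt",Rm[:2,2].round(4),"F",np.round(st["contact_force"],1),"op",round(st["opening"],3),"t",st["clock"],"q7",st["q"][-1].round(2))
if len(sys.argv)>1:
    t=np.array([float(v) for v in sys.argv[1:4]]);print("tool cm",(Rm.T@(t-p)*100).round(2))
E
python3 d.py .5404 .0028 .150
```

```text
p [0.5392 0.003  0.1843] yaw 97.99 tilt [-0.003   0.0002] F [-0.1  0.1 -1.3] op 0.136 t 8.25 q7 -0.5
tool cm [-0.04  0.13  3.43]
```

Call:
{"name": "step_arm", "arguments": {"steps": [[-0.04, 0.13, 2, 0, 0, 0, 1], [0, 0, 2, 0, 0, 0, 1], [0, 0, 0.5, 0, 0, 0, 1], [0, 0, 0, 0, 0, 0, 1]]}}

```text
clock: 8.75
tool_pos: [0.5412, 0.0031, 0.1404]
eef_rot: [0.656, 0.755, -0.0, -0.0]
contact_force: [-0.4, -0.1, 0.3]
opening: 0.138
finger_force: 20.0
```

Call:
{"name": "step_arm", "arguments": {"steps": [[0, 0, 0.2, 0, 0, 0, 1], [0, 0, 0.2, 0, 0, 0, 1], [0, 0, 0.1, 0, 0, 0, 1], [0, 0, 0.1, 0, 0, 0, 1]]}}

```text
clock: 9.25
tool_pos: [0.5415, 0.0029, 0.1348]
eef_rot: [0.656, 0.755, 0.0, 0.0]
contact_force: [-0.9, 0.2, -0.7]
opening: 0.135
finger_force: 20.0
```

```bash
python3 d.py .5404 .0028 .120
```

```text
p [0.5415 0.0029 0.1348] yaw 98.02 tilt [ 0.0003 -0.    ] F [-0.9  0.2 -0.7] op 0.135 t 9.25 q7 -0.56
tool cm [ 0.   -0.11  1.48]
```

Call:
{"name": "step_arm", "arguments": {"steps": [[0, 0, 0.1, 0, 0, 0, 1], [0, 0, 0.1, 0, 0, 0, 1], [0, 0, 0.1, 0, 0, 0, 1]]}}

```text
clock: 9.62
tool_pos: [0.5415, 0.003, 0.1317]
eef_rot: [0.656, 0.755, 0.0, 0.0]
contact_force: [0.1, -0.0, 0.0]
opening: 0.138
finger_force: 20.0
```

Call:
{"name": "step_arm", "arguments": {"steps": [[0, 0, 0.1, 0, 0, 0, 1], [0, 0, 0, 0, 0, 0, 1]]}}

```text
clock: 9.88
tool_pos: [0.5414, 0.0029, 0.1307]
eef_rot: [0.656, 0.755, -0.0, -0.0]
contact_force: [-0.3, 0.2, -1.1]
opening: 0.132
finger_force: 20.0
```

Call:
{"name": "step_arm", "arguments": {"steps": [[0, 0, 0.1, 0, 0, 0, 1], [0, 0, 0.1, 0, 0, 0, 1], [0, 0, 0, 0, 0, 0, 1]]}}

```text
clock: 10.25
tool_pos: [0.5414, 0.0029, 0.1287]
eef_rot: [0.656, 0.755, -0.0, -0.0]
contact_force: [-0.2, 0.7, -0.3]
opening: 0.133
finger_force: 20.0
```

Call:
{"name": "step_arm", "arguments": {"steps": [[0, 0, 0.1, 0, 0, 0, 1], [0, 0, 0.1, 0, 0, 0, 1], [0, 0, 0, 0, 0, 0, 1]]}}

```text
clock: 10.62
tool_pos: [0.5414, 0.003, 0.1267]
eef_rot: [0.656, 0.755, -0.0, -0.0]
contact_force: [-0.0, -0.4, 0.6]
opening: 0.131
finger_force: 20.0
```

Call:
{"name": "step_arm", "arguments": {"steps": [[0, 0, 0.15, 0, 0, 0, 1], [0, 0, 0.15, 0, 0, 0, 1], [0, 0, 0.1, 0, 0, 0, 1], [0, 0, 0, 0, 0, 0, 1]]}}

```text
clock: 11.12
tool_pos: [0.5414, 0.003, 0.1227]
eef_rot: [0.656, 0.755, -0.0, -0.0]
contact_force: [0.4, -0.7, -0.4]
opening: 0.135
finger_force: 20.0
```

Call:
{"name": "step_arm", "arguments": {"steps": [[0, 0, 0.1, 0, 0, 0, 1], [0, 0, 0.1, 0, 0, 0, 1], [0, 0, 0, 0, 0, 0, 1]]}}

```text
clock: 11.5
tool_pos: [0.5414, 0.003, 0.1207]
eef_rot: [0.656, 0.755, -0.0, -0.0]
contact_force: [-0.7, -0.1, 0.1]
opening: 0.137
finger_force: 20.0
```

Call:
{"name": "step_arm", "arguments": {"steps": [[0, 0, 0.05, 0, 0, 0, 1], [0, 0, 0.05, 0, 0, 0, 1], [0, 0, 0, 0, 0, 0, 1]]}}

```text
clock: 11.88
tool_pos: [0.5415, 0.003, 0.1199]
eef_rot: [0.656, 0.755, 0.0, 0.0]
contact_force: [-0.1, -0.7, 1.3]
opening: 0.136
finger_force: 20.0
```

Call:
{"name": "step_arm", "arguments": {"steps": [[0, 0, 0, 0, 0, 0, 0.5], [0, 0, 0, 0, 0, 0, 0], [0, 0, 0, 0, 0, 0, 0], [0, 0, 0, 0, 0, 0, 0]]}}

```text
clock: 12.38
tool_pos: [0.5415, 0.0029, 0.1197]
eef_rot: [0.656, 0.755, 0.0, 0.0]
contact_force: [0.4, -0.4, 0.1]
opening: 0.497
finger_force: 0.0
```

Call:
{"name": "step_arm", "arguments": {"steps": [[0, 0, -2, 0, 0, 0, 0], [0, 0, -4, 0, 0, 0, 0], [0, 0, -4, 0, 0, 0, 0], [0, 0, 0, 0, 0, 0, 0], [0, 0, 0, 0, 0, 0, 0]]}}

```text
clock: 13.0
tool_pos: [0.541, 0.0026, 0.2193]
eef_rot: [0.656, 0.755, -0.0, -0.0]
contact_force: [0.7, -0.1, -0.3]
opening: 0.498
finger_force: 0.0
```

```bash
cat > v.py <<'E'
from h import *
w=r.snapshot("wrist");st=r.get_state();p=st["tool_pos"];Rm=R.from_quat(st["eef_rot"]).as_matrix()
g=cv2.cvtColor(w["pixels"],cv2.COLOR_RGB2GRAY);save(w,"v%.0f"%(st["clock"]*10))
hk=np.array([.5414,.003]);a=np.radians(98.);e=np.array([np.cos(a),np.sin(a)])
for n,l,z in (("hooktab",0,.126),("eyetab",.085,.125),("eye",.106,.0965)):
  q=hk+l*e;print(n,np.round(proj(w,[*q,z]),1),q.round(4))
print("posthead",np.round(proj(w,[.5157,.1455,.107]),1))
for y in range(2,276,4): print("%3d"%y,"".join(" .:-=*#@"[v//32] for v in g[y,150:360:2]))
E
python3 d.py; python3 v.py
```

```text
p [0.541  0.0026 0.2193] yaw 98.02 tilt [-0.0008 -0.0006] F [ 0.7 -0.1 -0.3] op 0.498 t 13.0 q7 -0.46
hooktab [253.8 199.2] [0.5414 0.003 ]
eyetab [253.9  79.5] [0.5296 0.0872]
eye [253.9  52.9] [0.5266 0.108 ]
posthead [245.8 -10.7]
  2 #@@@@@@@@@@@@@@@@@@@@@@@@@@@@@@@@@@@@@@@*################@@@@@@@@@@@@@@@@@@**#@@@@@@@@@#=-*@@@@@@@*.     
  6 *@@@@@@@@@@@@@@@@@@@@@@@@@@@@@@@@@@@@@@@#*############*=*@@@@@@@@@@@@@@@@@@@@@@@@@@@@@@@@@@@@@@@@@*.     
 10 =@@@@@@@@@@@@@@@@@@@@@@@@@@@@@@@@@@@@@@@#*-*#########=-**#@@@@@@@@@@@@@@@@@@@@@@@@@@@@@@@@@@@@@@@@-      
 14 =@@@@@@@@@@@@@@@@@@@@@@@@@@@@@@@@@@@@@@@#**-:--===-::-=*#@@@@@@@@@@@@@@@@@@@@@@@@@@@@@@@@@@@@@@@@@-      
 18 =@@@@@@@#=*#@@@@@@@@@@##@@@@@@@@@@@##@@@@#**=-::::::=***#@@@@@@@@@@@@@@@@@@@@@@@@@@@@@@@@@@@@@@@@#:      
 22 -@@@@@@#:..-@@@@@@@@@-..-@@@@@@@@@=..-#@@@#***********#@@@@@#:.=#@@@@@@@@@=-=@@@@@@@@@@#=#@@@@@@@#.      
 26 :#@@@@@@#==#@@@@@@@@@*::=@@@@@@@@@*:.-#@@@@@@**====*#@@@@@@@=..:#@@@@@@@@=..:*@@@@@@@@=...*@@@@@@*.      
 30 :#@@@@@@@@@@@@@@@@@@@@@@@@@@@@@@@@@@@@@@@@@@@@@@@@@@@@@@@@@@@@#@@@@@@@@@@@#*#@@@@@@@@@#=-*@@
[... 6023 characters left out ...]
                                        
254                                                                   .....                                  
258                                                                 ..:::::.                                 
262                                                               ..::.. .                                   
266                                                               ....                                       
270                                                              ....                                        
274             ..........                                      ....                  ..........            .
```

```bash
python3 - <<'E'
from h import *
w=r.snapshot("wrist");st=r.get_state()
g=cv2.cvtColor(w["pixels"],cv2.COLOR_RGB2GRAY)
print("hook row",g[198,228:276].tolist());print("eye row",g[82,230:282].tolist())
print("hookcol",g[176:214,248].tolist());print("eyecol",g[56:106,254].tolist())
print("post", g[4,225:275].tolist(), g[0:20,248].tolist())
E
```

```text
hook row [207, 207, 206, 205, 207, 207, 205, 203, 204, 205, 204, 206, 205, 207, 204, 185, 158, 139, 115, 101, 110, 128, 138, 143, 148, 151, 151, 155, 156, 156, 158, 152, 137, 120, 112, 130, 154, 176, 200, 207, 208, 209, 207, 208, 208, 206, 210, 208]
eye row [213, 213, 215, 215, 212, 208, 208, 210, 214, 213, 216, 209, 192, 162, 147, 124, 97, 100, 119, 132, 142, 149, 147, 150, 153, 154, 154, 156, 156, 151, 141, 130, 114, 107, 126, 147, 174, 204, 213, 214, 217, 215, 216, 216, 215, 218, 219, 219, 214, 213, 209, 208]
hookcol [166, 182, 169, 137, 120, 112, 95, 81, 77, 74, 73, 75, 87, 99, 107, 110, 113, 110, 112, 110, 110, 111, 110, 112, 113, 112, 110, 111, 110, 109, 111, 109, 114, 118, 118, 108, 107, 141]
eyecol [226, 212, 205, 207, 210, 209, 188, 140, 80, 83, 114, 129, 141, 144, 145, 146, 145, 145, 147, 147, 148, 148, 149, 149, 151, 151, 153, 152, 152, 152, 154, 154, 156, 154, 155, 156, 157, 155, 149, 139, 122, 101, 88, 130, 180, 197, 201, 199, 191, 179]
post [232, 231, 230, 231, 229, 211, 179, 186, 199, 202, 204, 202, 199, 200, 200, 202, 203, 202, 204, 201, 202, 200, 199, 200, 204, 202, 202, 204, 203, 204, 202, 205, 204, 205, 201, 192, 176, 174, 196, 222, 229, 230, 233, 235, 234, 232, 230, 230, 232, 234] [202, 202, 204, 203, 200, 200, 203, 203, 204, 205, 204, 202, 200, 181, 136, 97, 87, 87, 88, 90]
```

Numbers confirm that the spring sits where predicted: hook tab at column 254.5, eye tab at 254.7, and post as measured. Now to the eye tab.

Call:
{"name": "step_arm", "arguments": {"steps": [[4, 0, 0, 0, 0, 0, 0], [4.4, 0, 2, 0, 0, 0, 0], [0, 0, 4, 0, 0, 0, 0], [0, 0, 3, 0, 0, 0, 0], [0, 0, 0.8, 0, 0, 0, 0], [0, 0, 0, 0, 0, 0, 0]]}}

```text
clock: 13.85
tool_pos: [0.5295, 0.0861, 0.1213]
eef_rot: [0.656, 0.755, -0.0, -0.0]
contact_force: [-0.5, 0.1, 0.7]
opening: 0.498
finger_force: 0.0
```

```bash
python3 d.py .5298 .0866 .118
```

```text
p [0.5295 0.0861 0.1213] yaw 98.03 tilt [-0.0011 -0.0003] F [-0.5  0.1  0.7] op 0.498 t 13.85 q7 -0.73
tool cm [0.04 0.04 0.33]
```

Call:
{"name": "step_arm", "arguments": {"steps": [[0.05, 0.03, 0.33, 0, 0, 0, 0.3], [0, 0, 0, 0, 0, 0, 1], [0, 0, 0, 0, 0, 0, 1], [0, 0, 0, 0, 0, 0, 1], [0, 0, 0, 0, 0, 0, 1]], "force": 35}}

```text
clock: 14.48
tool_pos: [0.5302, 0.0867, 0.1188]
eef_rot: [0.656, 0.755, 0.0, 0.0]
contact_force: [-1.2, -1.0, 3.7]
opening: 0.131
finger_force: 35.0
```

```bash
cat > go.py <<'E'
import sys
from h import *
# targets: d along slot->post line (m), z, pitch deg, yaw deg
st=r.get_state();p=st["tool_pos"];Rm=R.from_quat(st["eef_rot"])
hk=np.array([.5414,.003]);po=np.array([.5156,.1457]);e=(po-hk)/np.linalg.norm(po-hk)
print("now d",((p[:2]-hk)@e).round(4),"lat",((p[:2]-hk)@[e[1],-e[0]]).round(4),"z",p[2].round(4),"F",np.round(st["contact_force"],1),"op",round(st["opening"],3),st["finger_force"],"t",st["clock"])
def pose(d,z,pt,yw):
    return np.array([*(hk+d*e),z]), R.from_euler("z",yw,degrees=True)*R.from_euler("x",180,degrees=True)*R.from_euler("y",pt,degrees=True)
a=[float(v) for v in sys.argv[1:]]
for i in range(0,len(a),4):
    t,Q=pose(*a[i:i+4]);print(a[i:i+4],"shift cm",(Rm.inv().apply(t-p)*100).round(2),"rot deg",np.degrees((Rm.inv()*Q).as_rotvec()).round(2));p,Rm=t,Q
E
python3 go.py .090 .1185 0 98.5 .100 .125 3 99 .108 .134 6.5 99.6 .121 .1365 7.5 100.2 .1245 .120 0 100.2
```

```text
now d 0.0843 lat 0.0038 z 0.1188 F [-1.2 -1.   3.7] op 0.131 35.00054167583585 t 14.475
[0.09, 0.1185, 0.0, 98.5] shift cm [ 0.55 -0.41  0.03] rot deg [ 0.04  0.01 -0.48]
[0.1, 0.125, 3.0, 99.0] shift cm [ 1.   -0.03 -0.65] rot deg [ 0.01  3.   -0.5 ]
[0.108, 0.134, 6.5, 99.6] shift cm [ 0.85 -0.02 -0.86] rot deg [ 0.05  3.5  -0.6 ]
[0.121, 0.1365, 7.5, 100.2] shift cm [ 1.32 -0.01 -0.1 ] rot deg [ 0.07  1.   -0.6 ]
[0.1245, 0.12, 0.0, 100.2] shift cm [ 0.13 -0.    1.68] rot deg [ 0.  -7.5  0. ]
```

Call:
{"name": "step_arm", "arguments": {"steps": [[0.2, 0, 0, 0, 0, 0, 1], [0.2, 0, 0, 0, 0, 0, 1], [0.2, 0, 0, 0, 0, 0, 1], [0, 0, 0, 0, 0, 0, 1]]}}

```text
clock: 14.98
tool_pos: [0.5294, 0.092, 0.1187]
eef_rot: [0.656, 0.755, -0.0, 0.001]
contact_force: [-0.4, -3.3, 4.8]
opening: 0.133
finger_force: 35.0
```

```bash
python3 go.py .096 .121 1.5 99 .102 .126 4 99.6 .110 .134 7 100.2 .121 .1365 7.5 100.2
```

```text
now d 0.0897 lat 0.004 z 0.1187 F [-0.4 -3.3  4.8] op 0.133 35.001120530068874 t 14.975
[0.096, 0.121, 1.5, 99.0] shift cm [ 0.62 -0.43 -0.23] rot deg [ 0.03  1.58 -0.99]
[0.102, 0.126, 4.0, 99.6] shift cm [ 0.61 -0.01 -0.48] rot deg [ 0.03  2.5  -0.6 ]
[0.11, 0.134, 7.0, 100.2] shift cm [ 0.85 -0.01 -0.74] rot deg [ 0.06  3.   -0.6 ]
[0.121, 0.1365, 7.5, 100.2] shift cm [ 1.12 -0.   -0.11] rot deg [ 0.   0.5 -0. ]
```

Call:
{"name": "step_arm", "arguments": {"steps": [[0.2, -0.13, -0.05, 0, 0.3, -0.5, 1], [0.2, -0.15, -0.08, 0, 0.6, -0.4, 1], [0.2, -0.15, -0.1, 0, 0.6, -0.4, 1], [0, 0, 0, 0, 0, 0, 1]]}}

```text
clock: 15.48
tool_pos: [0.524, 0.0975, 0.1207]
eef_rot: [0.647, 0.762, 0.008, -0.01]
contact_force: [2.3, -3.5, -0.7]
opening: 0.131
finger_force: 35.0
```

```bash
python3 go.py .102 .126 4 99.8 .110 .134 7 100.2 .121 .1365 7.5 100.2
```

```text
now d 0.0961 lat -0.0003 z 0.1207 F [ 2.3 -3.5 -0.7] op 0.131 34.99984323978424 t 15.475
[0.102, 0.126, 4.0, 99.8] shift cm [ 0.6   0.02 -0.51] rot deg [ 0.03  2.5  -0.49]
[0.11, 0.134, 7.0, 100.2] shift cm [ 0.85 -0.01 -0.74] rot deg [ 0.04  3.   -0.4 ]
[0.121, 0.1365, 7.5, 100.2] shift cm [ 1.12 -0.   -0.11] rot deg [ 0.   0.5 -0. ]
```

Call:
{"name": "step_arm", "arguments": {"steps": [[0.3, 0.02, -0.25, 0, 1.2, -0.3, 1], [0.3, 0, -0.25, 0, 1.3, -0.2, 1], [0.3, 0, -0.25, 0, 1, -0.2, 1], [0.3, 0, -0.25, 0, 1, -0.2, 1], [0.25, 0, -0.25, 0, 1, 0, 1], [0, 0, 0, 0, 0, 0, 1]]}}

```text
clock: 16.23
tool_pos: [0.5211, 0.1099, 0.1337]
eef_rot: [0.641, 0.765, 0.039, -0.047]
contact_force: [0.9, -5.6, -4.0]
opening: 0.134
finger_force: 35.0
```

```bash
python3 go.py .116 .137 8 100.2 .121 .137 8 100.2; python3 v.py | head -8
```

```text
now d 0.1088 lat -0.001 z 0.1337 F [ 0.9 -5.6 -4. ] op 0.134 34.99934837222099 t 16.225
[0.116, 0.137, 8.0, 100.2] shift cm [ 0.76  0.1  -0.24] rot deg [-0.06  1.03 -0.08]
[0.121, 0.137, 8.0, 100.2] shift cm [ 0.5  -0.    0.07] rot deg [0. 0. 0.]
hooktab [255.2 446.9] [0.5414 0.003 ]
eyetab [261.7 298.1] [0.5296 0.0872]
eye [261.9 240.3] [0.5266 0.108 ]
posthead [254.9 175.5]
  2                                       ...                                                                
  6                                                                                                          
 10                                                                                                          
 14
```

```bash
cat > v2.py <<'E'
from h import *
w=r.snapshot("wrist");g=cv2.cvtColor(w["pixels"],cv2.COLOR_RGB2GRAY)
print("head",np.round(proj(w,[.5157,.1456,.107]),1),"shoulder",np.round(proj(w,[.5157,.1456,.096]),1))
for y in range(140,278,2): print("%3d"%y,"".join(" .:-=*#@"[v//32] for v in g[y,205:305:1]))
E
python3 v2.py
```

```text
head [254.9 175.5] shoulder [254.9 173.6]
140 @@@@@@@@@@@@@@@@@@@@@@@@@@@@@@@@@@@@@@@@@@@@@@@@@@@@@@@@@@@@@@@@@@@@@@@@@@@@@@@@@@@@@@@@@@@@@@@@@@@@
142 @@@@@@@@@@@@@@@@@@@@@@@@@@@@@@@@@@@@@@@@@@@@@@@@@@@@@@@@@@@@@@@@@@@@@@@@@@@@@@@@@@@@@@@@@@@@@@@@@@@@
144 @@@@@@@@@@@@@@@@@@@@@@@@@@@@@@@@@@@@@@@@@@@@@@@@@@@@@@@@@@@@@@@@@@@@@@@@@@@@@@@@@@@@@@@@@@@@@@@@@@@@
146 @@@@@@@@@@@@@@@@@@@@@@@@@@@@@@@@@@@@@@@@@@@@@@@@@@@@@@@@@@@@@@@@@@@@@@@@@@@@@@@@@@@@@@@@@@@@@@@@@@@@
148 @@@@@@@@@@@@@@@#=----=#@@@@@@@@@@@@@@@@@@@######****###@@@@@@@@@@@@@@@@@@@@@@@@@@@@@@@@@@@@@@@@@@@@@
150 @@@@@@@@@@@@@@*-......-*#@@@@@@@@@@@@@@#******************##@@@@@@@@@@@@@@@@@@@@@@@@@@@@@@@@@@@@@@@@
152 @@@@@@@@@@@@@#=:......:-*@@@@@@@@@@@#*****##############******#@@@@@@@@@@@@@@@@@#*=---=*@@@@@@@@@@@@
154 @@@@@@@@@@@@@@*-......-*#@@@@@@@@@#****#####################****#@@@@@@@@@@@@@@#-:....::=#@@@@@@@@@@
156 @@@@@@@@@@@@@@@#=-::-=*#@@@@@@@@#***##############################@@@@@@@@@@@@#*:..::..:-*@@@@@@@@@@
158 @@@@@@@@@@@@@@@@@@@@@@@@@@@@@@@##################################**#@@@@@@@@@@@*-:.....:=#@@@@@@@@@@
160 @@@@
[... 5486 characters left out ...]
    .::---===================--:.                                 ....
266 :..                               .::---===================--:.                               ...:::
268 ::..                              ..:--====================--:.                               ..::::
270 :::.                              .::---===================--:.                              ..:::::
272 :::..                             .::---==================---:.                              ..:::::
274 :::..       ..................... .::---==================--::.  ....................        ..:::::
276 -::..       ........:..............::---===================--.. ......................       .::::::
```

```bash
cat > rel.py <<'E'
import sys
from h import *
u1,v1,u2,v2=map(float,sys.argv[1:5])
w=r.snapshot("wrist");st=r.get_state();p=st["tool_pos"];Rm=R.from_quat(st["eef_rot"]).as_matrix()
ep=p+Rm@[.021,0,.022];print("eye FK",ep.round(4),"proj",np.round(proj(w,ep),1))
ey=onz(w,u1,v1,ep[2]);h=onz(w,u2,v2,.107);e=np.array([-.1779,.984])
d=h-ey;print("cam eye",ey.round(4),"head",h.round(4),"head-eye along",(d[:2]@e).round(4),"lat(+x)",(d[:2]@[e[1],-e[0]]).round(4))
E
python3 rel.py 253.7 203.5 254.2 173.5
```

```text
eye FK [0.5169 0.1331 0.1143] proj [253.  201.3]
cam eye [0.5174 0.132  0.1143] head [0.5151 0.1466 0.107 ] head-eye along 0.0148 lat(+x) 0.0003
```

Call:
{"name": "step_arm", "arguments": {"steps": [[0.35, 0, -0.05, 0, 0.3, 0, 1], [0.35, 0, -0.04, 0, 0.3, 0, 1], [0.35, 0, -0.03, 0, 0.3, 0, 1], [0.35, 0, -0.01, 0, 0, 0, 1], [0, 0, 0, 0, 0, 0, 1]]}}

```text
clock: 17.0
tool_pos: [0.5186, 0.1228, 0.1366]
eef_rot: [0.64, 0.765, 0.043, -0.053]
contact_force: [1.9, -8.0, -4.0]
opening: 0.133
finger_force: 35.0
```

```bash
python3 go.py .1245 .120 0 100.2;python3 v2.py | sed -n 1,60p
```

```text
now d 0.1219 lat -0.0011 z 0.1366 F [ 1.9 -8.  -4. ] op 0.133 34.999474016949534 t 17.0
[0.1245, 0.12, 0.0, 100.2] shift cm [0.03 0.11 1.68] rot deg [-0.09 -7.77 -0.06]
head [255.2 199.6] shoulder [255.1 196.5]
140 @@@@@@@@@@@@@@@@#=:.....:=#@@@@@@@@@@@@@@@@@@@@@@@*=-:--=#@@@@@@@@@@@@@@@@@@@@@@@@@@@@@@@@@@@@@@@@@@
142 @@@@@@@@@@@@@@@@*-.......-*@@@@@@@@@@@@@@@@@@@@@#*-.....:-*@@@@@@@@@@@@@@@@@@@@@@@#=-::-=#@@@@@@@@@@
144 @@@@@@@@@@@@@@@@#=:.....:-#@@@@@@@@@@@@@@@@@@@@@#=:......:=#@@@@@@@@@@@@@@@@@@@@@*-:....:-*#@@@@@@@@
146 @@@@@@@@@@@@@@@@@#*=---=*#@@@@@@@@@@@@@@@@@@@@@@@*-:....:-*@@@@@@@@@@@@@@@@@@@@@#=:......:=#@@@@@@@@
148 @@@@@@@@@@@@@@@@@@@@@@@@@@@@@@@@@@@@@@@@@@@@@@@@@@#*=--=*#@@@@@@@@@@@@@@@@@@@@@@@*-:....:-*#@@@@@@@@
150 @@@@@@@@@@@@@@@@@@@@@@@@@@@@@@@@@@@@@@@@@@@@@@@@@@@@@@@@@@@@@@@@@@@@@@@@@@@@@@@@@@#*=--=*#@@@@@@@@@@
152 @@@@@@@@@@@@@@@@@@@@@@@@@@@@@@@@@@@@@@@@@@@@@@@@@@@@@@@@@@@@@@@@@@@@@@@@@@@@@@@@@@@@@@@@@@@@@@@@@@@@
154 @@@@@@@@@@@@@@@@@@@@@@@@@@@@@@@@@@@@@@@@@@@@@@@@@@@@@@@@@@@@@@@@@@@@@@@@@@@@@@@@@@@@@@@@@@@@@@@@@@@@
156 @@@@@@@@@@@@@@@@@@@@@@@@@@@@@@@@@@@@@@@@@@@@@
[... 4568 characters left out ...]
. 
244 ::.                                .:::--------------------::.                                .:::. 
246                                   ..:-----------------------:..                                     
248                                   .::----=================---:.                                     
250                                   .::---===================--:.                                     
252                                   .:----===================--:.                                     
254                                   .::---===================--:.                                     
256                                   .::---===================--:.
```

```bash
python3 rel.py 253.5 203 255 198
```

```text
eye FK [0.5145 0.1459 0.1176] proj [253.  201.5]
cam eye [0.5149 0.1452 0.1176] head [0.5155 0.1462 0.107 ] head-eye along 0.0009 lat(+x) 0.0008
```

```bash
python3 go.py .1230 .1335 6.5 100.2 .1240 .1295 4.5 100.2 .1248 .1255 2.5 100.2 .1253 .122 1 100.2 .1257 .1200 0 100.2
```

```text
now d 0.1217 lat -0.0011 z 0.1365 F [ 2.2 -7.3 -3.8] op 0.13 34.99940981157124 t 17.1
[0.123, 0.1335, 6.5, 100.2] shift cm [0.09 0.11 0.32] rot deg [-0.09 -1.26 -0.08]
[0.124, 0.1295, 4.5, 100.2] shift cm [ 0.05 -0.    0.41] rot deg [ 0. -2.  0.]
[0.1248, 0.1255, 2.5, 100.2] shift cm [ 0.05 -0.    0.41] rot deg [ 0. -2. -0.]
[0.1253, 0.122, 1.0, 100.2] shift cm [ 0.03 -0.    0.35] rot deg [-0.  -1.5  0. ]
[0.1257, 0.12, 0.0, 100.2] shift cm [ 0.04 -0.    0.2 ] rot deg [-0. -1. -0.]
```

Call:
{"name": "step_arm", "arguments": {"steps": [[0.1, 0.1, 0.15, 0, -0.6, 0, 1], [0, 0, 0.17, 0, -0.6, 0, 1], [0.03, 0, 0.2, 0, -1, 0, 1], [0.03, 0, 0.2, 0, -1, 0, 1], [0, 0, 0, 0, 0, 0, 1]]}}

```text
clock: 17.73
tool_pos: [0.5187, 0.1252, 0.1296]
eef_rot: [0.641, 0.766, 0.024, -0.031]
contact_force: [0.3, -7.7, -4.1]
opening: 0.131
finger_force: 35.0
```

```bash
python3 go.py .1248 .1255 2.5 100.2 .1253 .122 1 100.2 .1257 .1200 0 100.2;python3 v2.py | sed -n 16,46p
```

```text
now d 0.1243 lat -0.0006 z 0.1296 F [ 0.3 -7.7 -4.1] op 0.131 34.99966104514897 t 17.725
[0.1248, 0.1255, 2.5, 100.2] shift cm [0.02 0.06 0.41] rot deg [-0.15 -2.03 -0.06]
[0.1253, 0.122, 1.0, 100.2] shift cm [ 0.03 -0.    0.35] rot deg [-0.  -1.5  0. ]
[0.1257, 0.12, 0.0, 100.2] shift cm [ 0.04 -0.    0.2 ] rot deg [-0. -1. -0.]
168 @@@@@@@@@@@@@#=-:..:-=#@@@@@@@@@@@@@@@@@@#*************##@@@@@@@@@@@@@@@@@@@@@@@@@@@@@@@@@@@@@@@@@@@
170 @@@@@@@@@@@@#=:......:=#@@@@@@@@@@@@@##**=**************=**##@@@@@@@@@@@@@@@@@@@@@@####@@@@@@@@@@@@@
172 @@@@@@@@@@@@#=:.......-*@@@@@@@@@@##*==***********************#@@@@@@@@@@@@@@@@@#=-:.::=*@@@@@@@@@@@
174 @@@@@@@@@@@@@#=:....:-*#@@@@@@@@#*********==---------==*********#@@@@@@@@@@@@@@*-:.....:-*@@@@@@@@@@
176 @@@@@@@@@@@@@@##*===*#@@@@@@@@@#******==------------------==*****##@@@@@@@@@@@#*-..:....-*#@@@@@@@@@
178 @@@@@@@@@@@@@@@@@@@@@@@@@@@@@@#*****=--==**###########**==--=******##@@@@@@@@@@#=::...:-=#@@@@@@@@@@
180 @@@@@@@@@@@@@@@@@@@@@@@@@@@@@#****===**#####*********######**==*****#@@@@@@@@@@@@#*===*#@@@@@@@@@@@@
182 @@@@@@@@@@@@@@@@@@@@@@@@@@@@#
[... 1786 characters left out ...]
#######***===****####***====***#######@@@@@@@@@@@@@@@@@@@@@@@@@@@@@@@@
218 @@@@@@@@@@@@@@@@@@@@@@@@@@@@@@@#########****===========***########@@@@@@@@@@@@@@@@@@@@@@@@@@@@@@@@@@
220 @@@@@@@@@@@@@@@@@@@@@@@@@@@@@@@@#****#########******########****#@@@@@@@@@@@@@@@@@@@@@@@@@@@@@@@@@@@
222 @@@@@@@@@@@@@@@@@@@@@@@@@@@@@@@*=---==**********************=---=#@@@@@@@@@@@@@@@@@@@@@@@@@@@@@@@@@@
224 @@@@@@@@@@@@@@@@@@@@##@@@@@@@@#*======--::::...::::::::::-=======*@@@@@@@@@##@@@@@@@@@@@@@@@@@@@@@@@
226 @@@@@@@@@@@@@@##**=--=#@@@@@@##*=====-::.................::-=====*#@@@@@@@#=--=*##@@@@@@@@@@@@@@@@@@
228 @@@@@@@@@@#*=-::..  .:--------::...:.......................:::...::--------:.  ...:-==*#@@@@@@@@@@@@
```

The head is centred inside the ring, so I'll continue down.

Call:
{"name": "step_arm", "arguments": {"steps": [[0.02, 0, 0.2, 0, -1, 0, 1], [0.02, 0, 0.2, 0, -1, 0, 1], [0.02, 0, 0.18, 0, -0.8, 0, 1], [0.02, 0, 0.18, 0, -0.8, 0, 1], [0, 0, 0, 0, 0, 0, 1]]}}

```text
clock: 18.4
tool_pos: [0.5185, 0.1263, 0.1221]
eef_rot: [0.642, 0.767, 0.004, -0.007]
contact_force: [0.4, -7.6, -2.7]
opening: 0.13
finger_force: 35.0
```

```bash
python3 go.py  .1257 .1200 0 100.2;python3 v2.py | sed -n 16,46p
```

```text
now d 0.1255 lat -0.0006 z 0.1221 F [ 0.4 -7.6 -2.7] op 0.13 34.99949240125716 t 18.4
[0.1257, 0.12, 0.0, 100.2] shift cm [0.02 0.06 0.21] rot deg [-0.16 -0.92 -0.07]
168 @@@@@@@@@@@*:.......:=#@@@@@@@@@@@@@##**==***************=**##@@@@@@@@@@@@@@@@@@@@@@#***#@@@@@@@@@@@
170 @@@@@@@@@@#*:.......:=#@@@@@@@@@@@#*===**********************=*#@@@@@@@@@@@@@@@@@#=-:...:-*#@@@@@@@@
172 @@@@@@@@@@@#*-:....:=*@@@@@@@@@#*==*******=====------==**********#@@@@@@@@@@@@@@#=:.......-*@@@@@@@@
174 @@@@@@@@@@@@@#*===*#@@@@@@@@@@#********==-:::::::::::::--==********#@@@@@@@@@@@@#=:.......-*#@@@@@@@
176 @@@@@@@@@@@@@@@@@@@@@@@@@@@@@#******=--::::::::::::::::::::-=*******#@@@@@@@@@@@@*-:....:-=#@@@@@@@@
178 @@@@@@@@@@@@@@@@@@@@@@@@@@@@#*=****=-::::-------======--:::::-=******#@@@@@@@@@@@@#**===*#@@@@@@@@@@
180 @@@@@@@@@@@@@@@@@@@@@@@@@@@#*****=-::--=*************##**==--:--=****#@@@@@@@@@@@@@@@@@@@@@@@@@@@@@@
182 @@@@@@@@@@@@@@@@@@@@@@@@@@@#****=---===========****======*****===*****#@@@@@@@@@@@@@@@@@@@@@@@@@@@@@
184 @@@@@@@@@@@@@@@@@@@@@@@@@@@#***==***===****############*******##******#@@@@@@@@@@@@@@@@@@
[... 1621 characters left out ...]
#######**=======******======***#######@@@@@@@@@@@@@@@@@@@@@@@@@@@@@@@@
218 @@@@@@@@@@@@@@@@@@@@@@@@@@@@@@@#########***============***########@@@@@@@@@@@@@@@@@@@@@@@@@@@@@@@@@@
220 @@@@@@@@@@@@@@@@@@@@@@@@@@@@@@@@#****#########*****##########***#@@@@@@@@@@@@@@@@@@@@@@@@@@@@@@@@@@@
222 @@@@@@@@@@@@@@@@@@@@@@@@@@@@@@@*=---==******************##**=---=#@@@@@@@@@@@@@@@@@@@@@@@@@@@@@@@@@@
224 @@@@@@@@@@@@@@@@@@@@##@@@@@@@@#*=======-::::::...:....::--=======*@@@@@@@@@@#@@@@@@@@@@@@@@@@@@@@@@@
226 @@@@@@@@@@@@####**=--=#@@@@@@@#*=====-::.................::-=====*#@@@@@@@#*--=*##@@@@@@@@@@@@@@@@@@
228 @@@@@@@@@#*=:....   .:--------::...:::..........:..........::::.::---------:.   ..:-=**#@@@@@@@@@@@@
```

Call:
{"name": "step_arm", "arguments": {"steps": [[-0.05, 0, 0.1, 0, -0.5, 0, 1], [0, 0, 0.1, 0, -0.4, 0, 1], [0, 0, 0.05, 0, 0, 0, 1], [0, 0, 0, 0, 0, 0, 1]]}}

```text
clock: 18.95
tool_pos: [0.5188, 0.1254, 0.1207]
eef_rot: [0.642, 0.767, -0.001, -0.001]
contact_force: [-0.3, -8.9, 7.7]
opening: 0.13
finger_force: 35.0
```

Call:
{"name": "step_arm", "arguments": {"steps": [[-0.15, 0, -0.03, 0, 0, 0, 1], [-0.15, 0, -0.03, 0, 0, 0, 1], [0, 0, 0, 0, 0, 0, 1]]}}

```text
clock: 19.32
tool_pos: [0.5194, 0.1235, 0.1208]
eef_rot: [0.642, 0.767, 0.0, -0.001]
contact_force: [0.4, -6.7, 2.4]
opening: 0.13
finger_force: 35.0
```

Call:
{"name": "step_arm", "arguments": {"steps": [[-0.1, 0, 0, 0, 0, 0, 1], [-0.1, 0, 0, 0, 0, 0, 1], [0, 0, 0, 0, 0, 0, 1]]}}

```text
clock: 19.7
tool_pos: [0.5197, 0.1219, 0.1208]
eef_rot: [0.642, 0.767, 0.0, -0.001]
contact_force: [0.1, -6.5, 1.1]
opening: 0.133
finger_force: 35.0
```

Call:
{"name": "step_arm", "arguments": {"steps": [[-0.1, 0, 0, 0, 0, 0, 1], [-0.1, 0, 0, 0, 0, 0, 1], [0, 0, 0, 0, 0, 0, 1]]}}

```text
clock: 20.08
tool_pos: [0.52, 0.1214, 0.1208]
eef_rot: [0.641, 0.767, 0.001, -0.002]
contact_force: [-3.6, -5.2, 1.0]
opening: 0.136
finger_force: 35.0
```

```bash
python3 go.py;python3 v2.py | sed -n 12,46p
```

```text
now d 0.1203 lat 0.0 z 0.1208 F [-3.6 -5.2  1. ] op 0.136 35.0002904701978 t 20.075
160 @@@@@@@@@*-........-*@@@@@@@@@@@@@#*===*******************=**#@@@@@@@@@@@@@@@@@@@@#*=--=*#@@@@@@@@@@
162 @@@@@@@@@#=:......:-*@@@@@@@@@@#**=***************=************#@@@@@@@@@@@@@@@@#=::....:-*#@@@@@@@@
164 @@@@@@@@@@#*-::::-=#@@@@@@@@@@#********==------:-:::--==*********#@@@@@@@@@@@@@@*-.......:-*@@@@@@@@
166 @@@@@@@@@@@@@##*#@@@@@@@@@@@#*******==--::::::::::::::::--=*******##@@@@@@@@@@@@*-.......:=#@@@@@@@@
168 @@@@@@@@@@@@@@@@@@@@@@@@@@@#******=-::::--------------:::::-=*******#@@@@@@@@@@@#*-::.::-=#@@@@@@@@@
170 @@@@@@@@@@@@@@@@@@@@@@@@@@#******=-::-=**#############*==--:--=*****#@@@@@@@@@@@@@@#***##@@@@@@@@@@@
172 @@@@@@@@@@@@@@@@@@@@@@@@@@*****==-==*#####################**==-=*****#@@@@@@@@@@@@@@@@@@@@@@@@@@@@@@
174 @@@@@@@@@@@@@@@@@@@@@@@@@#****==**#############################******#@@@@@@@@@@@@@@@@@@@@@@@@@@@@@@
176 @@@@@@@@@@@@@@@@@@@@@@@@@#*****#################################*****#@@@@@@@@@@@@@@@@@@@@@@@@@@@@@@
178 @@@@@@@@@@@@@@@@@@@@@@@@@#***#####################################*
[... 1958 characters left out ...]
########**===**########**===***#######@@@@@@@@@@@@@@@@@@@@@@@@@@@@@@@@
218 @@@@@@@@@@@####@@@@@@@@@@@@@@@@@########****===========***########@@@@@@@@@@@@@@@@@@@@@@@@@@@@@@@@@@
220 @@@@@@@@#*-::::=*@@@@@@@@@@@@@@@#****##########****##########**##@@@@@@@@@@@@@@@@@@@@@@@@@@@@@@@@@@@
222 @@@@@@@#=:......:=#@@@@@@@@@@@#*=---==******************#***=---=*@@@@@@@@@@@@###@@@@@@@@@@@@@@@@@@@
224 @@@@@@@#-.......:=##@@@@@@@@@@@*======--:::....::....::::-=======*@@@@@@@@@#=-::::=*@@@@@@@@@@@@@@@@
226 @@@@@@@#*-.......:---=#@@@@@@@#*=====-:..................::-=====*#@@@@@@@#=.  ....:=#@@@@@@@@@@@@@@
228 @@@@@@@@@*-.        .:--------::..::::.....................::::..:--------:.       .:=*#@@@@@@@@@@@@
```

The ring has settled behind the head against the neck. Releasing.

Call:
{"name": "step_arm", "arguments": {"steps": [[0, 0, 0, 0, 0, 0, 0.6], [0, 0, 0, 0, 0, 0, 0.2], [0, 0, 0, 0, 0, 0, 0], [0, 0, 0, 0, 0, 0, 0], [0, 0, -1, 0, 0, 0, 0], [0, 0, -4, 0, 0, 0, 0], [0, 0, -5, 0, 0, 0, 0], [0, 0, 0, 0, 0, 0, 0]]}}

```text
clock: 21.12
tool_pos: [0.5232, 0.1222, 0.2249]
eef_rot: [0.641, 0.767, 0.005, 0.001]
contact_force: [1.2, 0.2, -0.3]
opening: 0.5
finger_force: 0.0
```

```bash
python3 d.py; python3 - <<'E'
from h import *
w=r.snapshot("wrist");g=cv2.cvtColor(w["pixels"],cv2.COLOR_RGB2GRAY);save(w,"end")
for n,q in (("head",[.5157,.146,.107]),("slot",[.5414,.003,.096]),("hooktab top",[.5414,.003,.126])): print(n,np.round(proj(w,q),1))
for y in range(60,278,3): print("%3d"%y,"".join(" .:-=*#@"[v//32] for v in g[y,200:310:1]))
E
```

```text
p [0.5232 0.1222 0.2249] yaw 100.21 tilt [0.0083 0.0066] F [ 1.2  0.2 -0.3] op 0.5 t 21.125 q7 -0.64
head [247.9 162.1]
slot [248.6 309.1]
hooktab top [248.4 330.7]
 60               .                                                                                               
 63                                                                                                               
 66                                                                                                               
 69                                                                                                               
 72                                                                                                               
 75                                                                                                               
 78                                                                                                               
 81                                                                                                               
 84            
[... 6751 characters left out ...]
####-.            
261          .-==:.        .-*##*-.        .-***=****=---:.:=####*-:.    .:=*####*=-:...::-*########=:            
264         .-*#*-.        .-*##*-.        .-***==****==-:..:*#*=:         .-*##=:         .-*####@@#=:           
267        .:=####*=--:::-=*#####*=-:....:-=*#*=--=======::-*###*-.       .-*###=:        .:=*####@@@#=.          
270   .   .:=#################################*==**#*=-=*##########*=====**######*=-::::-=*######@@@@@#-.         
273       :=#@@@@@@@@@@@@@@@@@@@@@@@@@@@@@@@@@#*=*****===#@@@@@@###############@#################@@@@@@*-.        
276      :=#@@@@@@@@@@@@@@@@@@@@@@@@@@@@@@@@@@#*=****===*#@@@@@@@@@@@@@@@@@@@@@@@@@@@@@@@@@@@@@@@@@@@@@#*:
```

```bash
python3 -c "
from plant import r
print(r.finish_job())"
```

```text
the job is handed in; nothing more can be done
None
```

The job is handed in at about 21 s of the 56 s allowed: the hook went down through the slot without resistance, and the last wrist image shows the eye round the post with the spring stretched and the gripper clear. The hook end was outside that last view, and no verdict came back.

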